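# Roll a linear bushing up the loading gutter and bolt it in

### The job

Without picking it up, push the round steel bushing with your fingertips up the sloped gutter and over the crest until it settles against the white end stop and stays there. Then push the red knob of the keeper bolt fully home so that the bolt bars its way back. Leave the things standing around as they are.

Things in the scene. Friction and masses are not known exactly. Their poses are not given: they have to be found in the camera images.
- gutter: aluminium gutter on a dark base plate (x -116..89, y -35..35, 6 high), fixed. Origin on the table top on its centre line; x points uphill along it, y left of that, z up (gutter frame, mm). Floor rises straight, 6 degrees, from z 18 at x -108 to the crest. Side walls 9 above the floor, inner faces y +-23, 4 thick. Low end: a lip (x -114..-108) 7 above the floor keeps the bushing in
- crest (a point): middle of the crest line of the gutter floor, at gutter x 35, y 0, z 33 mm; beyond it the floor dips by 6 degrees (the seat) to z 29.3 at the end stop
- seat (a point): where the bushing's centre lies when it rests in the seat against the end stop: gutter x 54, y 0, z 47 mm. The white end stop has its face at x 70, is 10 thick and 54 wide, top at z 56
- bushing: round steel sleeve with black bore, 32 mm across, 42 long, about 90 g, loose; origin at its centre, own y along its axis (it turns as it rolls). Lies across the gutter, rolls freely; left alone it rolls back to the low lip, where it starts (centre gutter x -96, z 35). It stands above walls and lip: push it from its downhill side, fingertips about 11 mm above the floor
- bolt (a joint): keeper bolt sliding across the gutter, m: 0 drawn fully out, 0.050 fully home (hard end); grows as the red knob is pushed along gutter +y. About 1.5 N friction, stays where left. Starts at 0 to 0.010, clear of the bushing's way; home, its 8 mm rod stands behind the seated bushing, tip at gutter y +11 mm. It runs in a blue guide block: gutter x 20..38, y -52..-34, top z 57
- bolt_knob (a point): centre of the outer face (looking to gutter -y) of the red knob, a disc 22 mm across and 12 thick; at gutter x 29, z 47.5, y -115 mm + joint value; moves with the bolt
- bench_supply: grey bench power supply, a fixed box 280 x 355 mm and 245 mm tall at the back left of the table; origin on the table under its middle, axes as the world's. Keep the gripper and arm off it
- dowel: plain ground steel dowel pin standing on end beside the gutter, 10 mm across, 24 mm tall; origin under its centre. Bystander.
- screw: bright cap screw standing on its head beside the gutter, 16 mm across, 30 mm tall; origin under its centre. Bystander.
- spacer: ground steel spacer block with two holes, 25 x 46 x 16 mm; origin under its centre. Bystander.
- relay: black plug-in relay lying on its side, 22 x 43 x 28 mm; origin under its centre. Bystander.
- insert: white plastic fixture insert, 30 x 44 x 18 mm; origin under its centre. Bystander.
- wired: beige connector housing with short wires, 79 x 40 x 17 mm; origin under its centre. Bystander.
- key: black L-shaped hex key lying flat, 35 x 90 x 8 mm; origin under its centre. Bystander.
Not all that is in view belongs to the job. Leave any turquoise or yellow look-alike of the bushing alone.

How it is judged:
By the outcome, as a careful person would: the job done as asked, in the order asked, and still so for the second after the job is handed in, with the robot touching nothing.
It also fails if it takes over 54 s, if anything falls off the work surface, if the arm or the gripper's body presses on something with over 40 N, if the wrist force passes 120 N, or if a joint passes its speed limit or range.

### The arm

A 6-joint arm with a two-finger parallel gripper is mounted at the origin on a cart in front of the work surface, level with it; the furniture and walls round the work are solid. World frame = base frame: x ahead of the robot, y to its left, z up, the work surface at z = 0. Lengths are in m, angles in rad, forces in N, time in s.
With the tool pointing down it reaches from about 0.35 to 0.775 m from the base axis. Payload 7.3 kg.
Tool frame: the origin (TCP) lies between the finger pads; the fingertips stand 8 mm ahead of it and the grasp point (between the pads) lies 11 mm behind it (robot.nose_length is the distance from the TCP to the fingertips, in m); z points along the fingers, y is the line along which they close (so a half turn about z gives the same grasp; the last joint's range is limited). The gripper opens to 92 mm and grips with 3 to 60 N. Pads are 19 mm wide; open, the fingers measure 130 mm over their backs; the gripper's body (75 mm by 190 mm) begins 47 mm behind the grasp point.
Start: joints at [1.047, 0.342, 1.524, -0, 1.275, -0.146], TCP at [0.194, 0.488, 0.235] pointing down, gripper open.
Joint ranges: [-2.53, 2.53], [-0.77, 2.02], [0.04, 2.7], [-1, 4.14], [0.28, 2.66], [-3.11, 3.11]. Speed limits (rad/s): [2.57, 2.57, 3.14, 3.14, 3.14, 3.14].

### API

Orientations are given as [roll, pitch, yaw] about the fixed x, y, z axes, in that order (R = Rz(yaw) Ry(pitch) Rx(roll)).
In Python, from cell import robot gives the robot as it stands. The module is installed in compiled form; this text tells all that it offers.
- The arm moves only by the shell command python3 -m jog 'ROWS' [FORCE]. ROWS is JSON, a list that holds one entry, the list of rows, each a list of 5 numbers: the gripper's target within -1 to 1 (fully open at 1, half-way at 0, shut at -1), then the shift along the tool's x, y, z in m, then the turn about the tool's z in rad. A call has 1 to 5 rows; each row is the pose to reach, as a shift and turn from the pose commanded when the call began, along the tool's axes at that moment; what a row does not reach only later rows make up. A row lasts 1/12 s, in which the tool goes at most 41.7 mm and 7.16 degrees, less where a joint would pass 70% of its speed; a pose out of reach is approached as far as the arm can. A call with a gripper value outside its range is refused whole. The fingers move at their own pace and stop on an object; FORCE is the grip in N (left out, the last holds). Time passes only in rows, so rows that repeat a pose let the fingers close. It gives the time, the measured TCP pose, the force, the opening and the grip force at its end, in the units of the state.
- robot.observe(): the state, without advancing time (a new reading comes with each control period).
- robot.read_camera(name): name is "side" or "top"; returns the picture (420x560x3 uint8, red, green, blue); there is no depth.
- robot.camera_model(name): a dict with "camera_matrix" (3x3 intrinsics, pixels), "dist_coeffs" ([k1, k2, p1, p2, k3] as OpenCV has them; the pictures are not rectified), "position" and "attitude" of the camera in the world. Camera axes: x right, y down, z forward; pixel columns grow to the right and rows downward; lengths in m; the calibration is good to about 2 mm. A picture is of the moment at which its call begins. camera_model takes no time and is no camera call.
- robot.hand_in(): hands the job in; it is judged then, once.
The state is a dict: "time": time; "qpos": joint angles; "qvel": joint speeds; "joint_efforts": joint torques, N m; "tool_pos": TCP position; "tool_rot": TCP orientation; "contact_force": force on the tool from outside, world axes, zero at the start; "torque": the same for the moment, N m; "opening": finger opening in m; "grip_force": force on a finger pad.
Only numpy, scipy, OpenCV 4.12 (cv2) and the standard library are available. Lean on these libraries where they do the work, as an engineer would, in place of code of your own. Each camera call takes 0.05 s, during which the arm holds its last target. There are 200 camera calls.

## Working session

There is one attempt and no reset: what is moved stays moved. The work goes in short steps, Python scripts to look and compute and a shell command to move; the robot and the scene stay as the last step left them, time stands still between calls to the robot, and variables do not carry over. Pictures are saved under pics/ and viewed, at most 10 in all, crops included, and the job is handed in when it is done.

```bash
mkdir -p pics; python3 - <<'E'
from cell import robot
import cv2
for n in("top","side"):
    cv2.imwrite(f"pics/{n}0.png",cv2.cvtColor(robot.read_camera(n),cv2.COLOR_RGB2BGR)); print(n,robot.camera_model(n))
o=robot.observe(); print(o, robot.nose_length)
E
```

```text
top {'camera_matrix': array([[391.0862426 ,   0.        , 277.44580814],
       [  0.        , 391.0862426 , 204.04563124],
       [  0.        ,   0.        ,   1.        ]]), 'dist_coeffs': array([0.0154324, 0.       , 0.       , 0.       , 0.       ]), 'position': array([ 0.31649608, -0.10422005,  1.13590319]), 'attitude': array([-2.95520184,  0.01804837, -1.5845468 ])}
side {'camera_matrix': array([[405.9257588 ,   0.        , 283.38185603],
       [  0.        , 405.9257588 , 209.27366265],
       [  0.        ,   0.        ,   1.        ]]), 'dist_coeffs': array([-0.02340576,  0.        ,  0.        ,  0.        ,  0.        ]), 'position': array([-0.0199001 , -0.71435292,  0.7089857 ]), 'attitude': array([-2.24122856,  0.01856455, -0.72998674])}
{'time': 0.1, 'qpos': array([ 1.04697788e+00,  3.42677816e-01,  1.52490272e+00,  1.77431486e-05,
        1.27540964e+00, -1.46029878e-01]), 'qvel': array([ 0.00047652, -0.00026706, -0.00255691,  0.00141775, -0.00129716,
        0.00051198]), 'joint_efforts': array([ 1.07521526e-03, -4.32006168e+01, -2.44695586e+01,  7.18004582e-02,
        5.25664003e-02, -5.90633795e-05]), 'tool_pos': array([0.19346872, 0.48768013, 0.23410815]), 'tool_rot': array([-3.14021247e+00, -2.20142277e-04,  2.76379875e+00]), 'contact_force': array([-0.1859553 , -0.09528942,  0.1007797 ]), 'torque': array([-0.00608696, -0.02612862, -0.03804136]), 'grip_force': 0.0, 'opening': 0.09203515170410512} 0.008
```

View pics/top0.png

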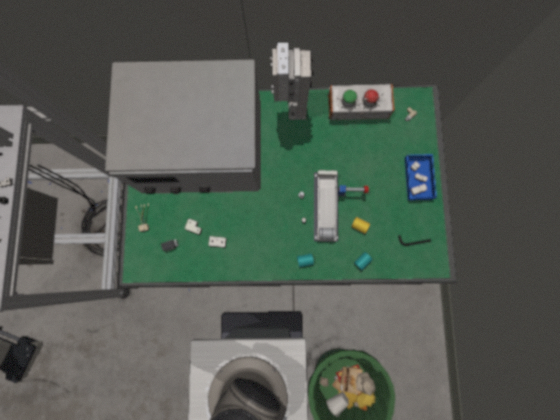

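View pics/side0.png

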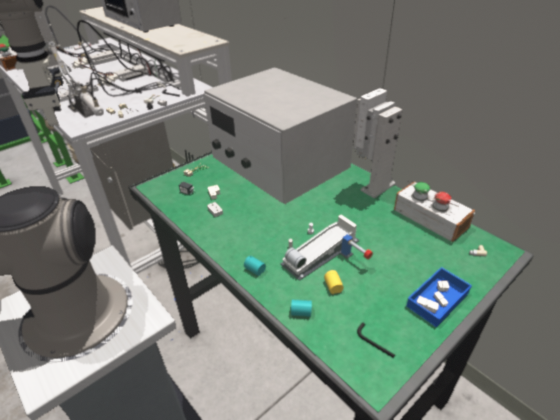

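The top view shows the gutter at about (326,205), with the bushing at its low end (326,237), the end stop at (326,175) and the red knob at (366,189). The yellow (361,226) and turquoise (306,261), (363,261) pieces are look-alikes, and the steel one in the gutter is the target. I'll confirm that in an enlarged crop.

```bash
python3 - <<'E'
import cv2
a=cv2.imread("pics/top0.png")[160:250,285:385]; a=cv2.resize(a,(660,594),interpolation=cv2.INTER_CUBIC)
b=cv2.imread("pics/side0.png")[205:285,270:380]; b=cv2.resize(b,(770,560),interpolation=cv2.INTER_CUBIC)
cv2.imwrite("pics/topc.png",a); cv2.imwrite("pics/sidec.png",b)
E
```

```text
(no output)
```

View pics/topc.png

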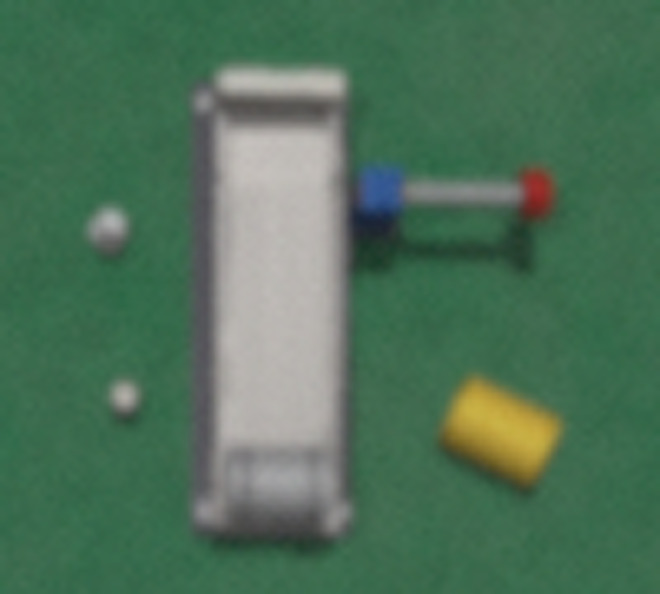

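View pics/sidec.png

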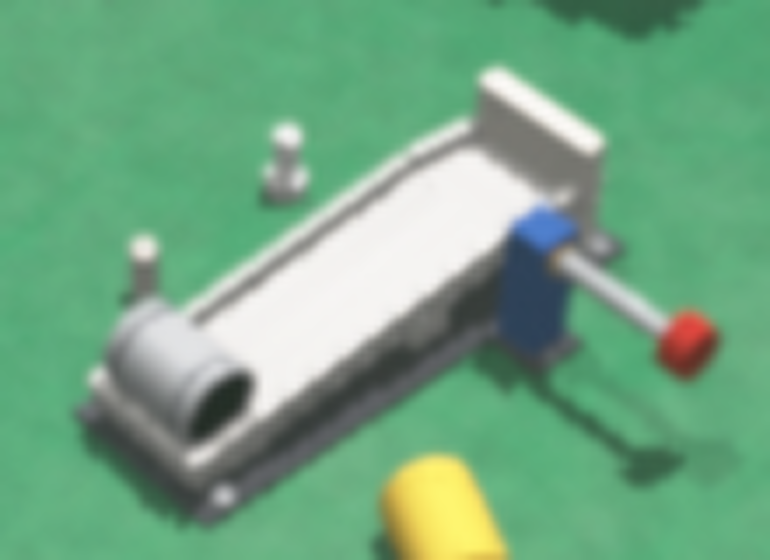

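The crops confirm the target: a steel bushing with a black bore lies in the gutter at side crop (180,370), and the yellow one lies outside. I'll fit the gutter pose from the end stop, block, plate and lip corners.

```bash
cat > h.py <<'E'
from cell import robot
import numpy as np, cv2
from scipy.spatial.transform import Rotation as R
from scipy.optimize import least_squares
def proj(n,P):
    m=robot.camera_model(n); Rw=R.from_euler('xyz',m["attitude"]).as_matrix()
    rv=cv2.Rodrigues(Rw.T)[0]; t=-Rw.T@m["position"]
    return cv2.projectPoints(np.asarray(P,float).reshape(-1,1,3),rv,t,m["camera_matrix"],m["dist_coeffs"])[0].reshape(-1,2)
def g2w(p,P):
    P=np.asarray(P,float).reshape(-1,3)/1000; c,s=np.cos(p[2]),np.sin(p[2])
    return np.c_[p[0]+c*P[:,0]-s*P[:,1],p[1]+s*P[:,0]+c*P[:,1],P[:,2]]
E
cat > fit.py <<'E'
from h import *
S=[((70,27,56),478,82),((80,-27,56),607,140),((80,27,56),498,68),((20,-34,57),512,233),((38,-34,57),545,207),((38,-52,57),578,240),((20,-52,57),547,262),((-114,27,25),95,375),((-114,-27,25),195,465)]
T=[((80,27,56),216,70),((80,-27,56),345,70),((38,-34,57),365,170),((38,-52,57),403,170),((20,-52,57),403,212),((89,35,6),195,90),((-116,35,6),195,530)]
s=np.array([[270+u/7,205+v/7] for _,u,v in S]); t=np.array([[285+u/6.6,160+v/6.6] for _,u,v in T])
def f(p):
    j=p[3]*1000; K=[(29,0-109+j,47.5)]
    return np.r_[proj("side",g2w(p,[a[0] for a in S]))-s,proj("top",g2w(p,[a[0] for a in T]))-t,
     proj("side",g2w(p,K))-[[270+688/7,205+345/7]],proj("top",g2w(p,K))-[[285+537/6.6,160+193/6.6]]].ravel()
r=least_squares(f,[.4,-.22,0,.005],loss='soft_l1'); p=r.x
print(p.round(4),f(p).reshape(-1,2).round(1).tolist())
for q in [(-96,0,35),(35,0,33),(54,0,47),(29,-115+p[3]*1000,47.5)]: print(q,g2w(p,[q]).round(4))
E
python3 fit.py
```

```text
[ 0.5332 -0.232  -0.0309  0.001 ] [[-0.1, -1.0], [0.2, -0.5], [-0.2, -0.6], [-1.0, -1.8], [-0.5, -1.4], [0.4, -2.4], [-0.4, -2.1], [-0.8, 0.1], [0.2, 0.1], [1.3, 0.5], [0.8, 0.7], [0.5, -0.1], [1.1, -0.1], [1.2, -0.2], [0.4, -1.0], [0.4, 1.1], [-0.1, -0.1], [0.2, 0.6]]
(-96, 0, 35) [[ 0.4372 -0.229   0.035 ]]
(35, 0, 33) [[ 0.5681 -0.233   0.033 ]]
(54, 0, 47) [[ 0.5871 -0.2336  0.047 ]]
(29, np.float64(-114.02933626717477), 47.5) [[ 0.5586 -0.3468  0.0475]]
```

```bash
python3 - <<'E'
from h import *
# supply front top corners: solve plan position at z=.245; table front edge at z=0
for px,z in [((107,169),.245),((254,167),.245),((257,62),.245),((258,190),0),((300,283),0)]:
    r=least_squares(lambda p:(proj("top",[[p[0],p[1],z]])-[px]).ravel(),[.4,0]); print(px,r.x.round(3))
# tool shift from start to (x,y,z) in tool axes
o=robot.observe(); M=R.from_euler('xyz',o["tool_rot"]).as_matrix()
for w in [(.31,.2,.235),(.33,.0,.235),(.38,-.15,.235),(.40,-.228,.14)]: print(w,(M.T@(np.array(w)-o["tool_pos"])).round(3))
E
```

```text
(107, 169) [0.576 0.312]
(254, 167) [ 0.575 -0.036]
(257, 62) [ 0.845 -0.045]
(258, 190) [ 0.575 -0.029]
(300, 283) [ 0.302 -0.148]
(0.31, 0.2, 0.235) [-0.214 -0.224 -0.001]
(0.33, 0.0, 0.235) [-0.307 -0.403 -0.   ]
(0.38, -0.15, 0.235) [-0.409 -0.524 -0.   ]
(0.4, -0.228, 0.14) [-0.456 -0.589  0.095]
```

```bash
python3 -m jog '[[[-1,-0.033,-0.021,0,-0.12],[-1,-0.066,-0.042,0,-0.24],[-1,-0.1,-0.063,0,-0.347],[-1,-0.133,-0.084,0,-0.347],[-1,-0.166,-0.105,0,-0.347]]]' 10
```

```text
time: 0.52
tool_pos: [0.3086, 0.3289, 0.2344]
tool_rot: [-3.141, -0.0, 3.113]
contact_force: [1.3, 0.7, 0.4]
opening: 0.0631
grip_force: 0.0
```

```bash
python3 -m jog '[[[-1,-0.014,-0.039,0,0],[-1,-0.028,-0.078,0,0],[-1,-0.042,-0.117,0,0],[-1,-0.056,-0.156,0,0],[-1,-0.07,-0.195,0,0]]]'
python3 -m jog '[[[-1,0,-0.04,0,0],[-1,0,-0.08,0,0],[-1,0,-0.12,0,0],[-1,0,-0.16,0,0],[-1,0,-0.2,0,0]]]'
python3 -m jog '[[[-1,0,-0.04,0.01,0],[-1,0,-0.08,0.02,0],[-1,0,-0.12,0.03,0],[-1,0,-0.15,0.05,0],[-1,0,-0.15,0.08,0]]]'; python3 - <<'E'
from h import *
o=robot.observe(); print(o["tool_pos"],o["tool_rot"],o["qpos"].round(2))
E
```

```text
time: 0.93
tool_pos: [0.3721, 0.1315, 0.2346]
tool_rot: [3.141, -0.0, 3.111]
contact_force: [0.8, 1.3, 0.6]
opening: 0.0297
grip_force: 0.0
time: 1.35
tool_pos: [0.3653, -0.0683, 0.2347]
tool_rot: [3.141, 0.0, 3.111]
contact_force: [1.6, 0.1, 0.2]
opening: 0.0008
grip_force: 0.0
time: 1.77
tool_pos: [0.3627, -0.2226, 0.1554]
tool_rot: [-3.136, 0.005, 3.107]
contact_force: [0.6, -1.0, 0.0]
opening: 0.0003
grip_force: 0.0
[ 0.36269676 -0.22261535  0.15542189] [-3.13601236  0.00497749  3.1066146 ] [-0.73  0.25  1.9  -0.    0.98 -2.27]
```

```bash
python3 -m jog '[[[-1,-0.01,-0.004,0.04,0],[-1,-0.015,-0.004,0.08,0],[-1,-0.02,-0.004,0.1,0],[-1,-0.02,-0.004,0.1,0],[-1,-0.02,-0.004,0.1,0]]]';python3 - <<'E'
from h import *
a=cv2.cvtColor(robot.read_camera("side"),cv2.COLOR_RGB2BGR)[200:300,240:380]
cv2.imwrite("pics/s1.png",cv2.resize(a,(770,550),interpolation=cv2.INTER_CUBIC))
E
```

```text
time: 2.18
tool_pos: [0.3808, -0.2206, 0.0541]
tool_rot: [3.14, -0.002, 3.111]
contact_force: [-0.5, -0.3, 0.3]
opening: 0.0003
grip_force: 0.0
```

View pics/s1.png

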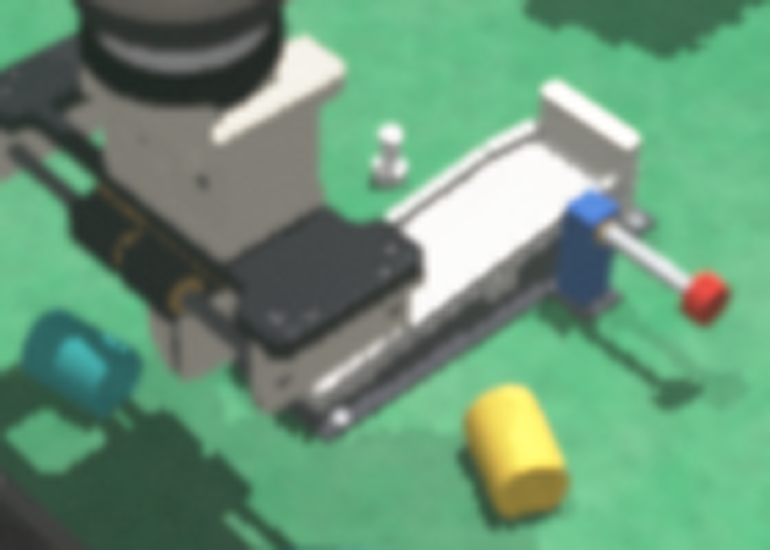

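```bash
python3 - <<'E'
from h import *
o=robot.observe();t=o["tool_pos"]; print(t)
c=lambda P:((proj("side",P)-[240,200])*5.5).round().tolist()
for dz in(-.008,.058,.1):
  print(dz,c([t+np.array([a,b,dz]) for a,b in[(.0095,.019),(.0095,-.019),(-.0095,-.019),(-.0095,.019),(.0375,-.095),(-.0375,-.095),(-.0375,.095)]]))
E
```

```text
[ 0.38146763 -0.22115008  0.05526702]
-0.008 [[183.0, 320.0], [244.0, 369.0], [209.0, 393.0], [148.0, 343.0], [427.0, 438.0], [286.0, 541.0], [-18.0, 280.0]]
0.058 [[177.0, 202.0], [241.0, 251.0], [204.0, 274.0], [140.0, 224.0], [433.0, 318.0], [285.0, 421.0], [-33.0, 163.0]]
0.1 [[173.0, 121.0], [239.0, 169.0], [201.0, 192.0], [135.0, 143.0], [438.0, 236.0], [285.0, 338.0], [-43.0, 83.0]]
```

```bash
python3 -m jog '[[[-1,0,-0.006,0.016,0],[-1,0,-0.006,0.016,0],[-1,-0.01,-0.006,0.016,0],[-1,-0.018,-0.006,0.016,0],[-1,-0.024,-0.006,0.016,0]]]'
python3 -m jog '[[[-1,-0.004,0,0,0],[-1,-0.008,0,-0.0004,0],[-1,-0.012,0,-0.0008,0],[-1,-0.016,0,-0.0012,0],[-1,-0.02,0,-0.0016,0]]]'
```

```text
time: 2.65
tool_pos: [0.4071, -0.2283, 0.0402]
tool_rot: [-3.14, 0.003, 3.111]
contact_force: [0.2, 0.1, 0.1]
opening: 0.0006
grip_force: 0.0
time: 3.07
tool_pos: [0.4253, -0.2282, 0.0403]
tool_rot: [3.141, -0.0, 3.111]
contact_force: [-2.0, 0.0, 1.2]
opening: 0.0004
grip_force: 1.0
```

```bash
python3 -m jog '[[[-1,-0.005,0,-0.0005,0],[-1,-0.01,0,-0.001,0],[-1,-0.015,0,-0.0015,0],[-1,-0.02,0,-0.002,0],[-1,-0.025,0,-0.0026,0]]]'
python3 - <<'E'
from h import *
a=cv2.cvtColor(robot.read_camera("side"),cv2.COLOR_RGB2BGR)[200:300,240:380]
b=cv2.cvtColor(robot.read_camera("top"),cv2.COLOR_RGB2BGR)[150:250,285:385]
cv2.imwrite("pics/s2.png",np.hstack([cv2.resize(a,(448,320),interpolation=cv2.INTER_CUBIC),cv2.resize(b,(320,320),interpolation=cv2.INTER_CUBIC)]))
E
```

```text
time: 3.48
tool_pos: [0.4506, -0.2292, 0.0429]
tool_rot: [3.141, 0.0, 3.111]
contact_force: [-1.2, 0.3, 1.2]
opening: 0.0004
grip_force: 1.0
```

View pics/s2.png

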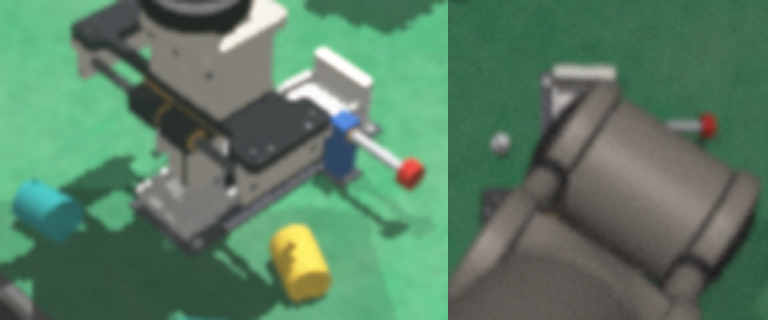

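The fingers are in the gutter between the walls and the bushing has left the lip, ahead of them. Continuing the push.

```bash
for i in 1 2; do :; done
python3 -m jog '[[[-1,-0.005,0,-0.0005,0],[-1,-0.01,0,-0.001,0],[-1,-0.015,0,-0.0015,0],[-1,-0.02,0,-0.002,0],[-1,-0.025,0,-0.0026,0]]]'
python3 -m jog '[[[-1,-0.005,0,-0.0005,0],[-1,-0.01,0,-0.001,0],[-1,-0.015,0,-0.0015,0],[-1,-0.02,0,-0.002,0],[-1,-0.025,0,-0.0026,0]]]'
python3 -m jog '[[[-1,-0.005,0,-0.0005,0],[-1,-0.01,0,-0.001,0],[-1,-0.015,0,-0.0015,0],[-1,-0.02,0,-0.002,0],[-1,-0.025,0,-0.0026,0]]]'
```

```text
time: 4.0
tool_pos: [0.4756, -0.2299, 0.0456]
tool_rot: [3.142, -0.0, 3.111]
contact_force: [-2.5, -0.1, 1.3]
opening: 0.0003
grip_force: 1.0
time: 4.42
tool_pos: [0.5006, -0.2307, 0.0481]
tool_rot: [3.142, 0.0, 3.111]
contact_force: [-1.6, 0.1, 1.4]
opening: 0.0004
grip_force: 1.0
time: 4.83
tool_pos: [0.5256, -0.2315, 0.0507]
tool_rot: [3.142, 0.0, 3.111]
contact_force: [-1.8, -0.4, 1.7]
opening: 0.0002
grip_force: 1.0
```

```bash

python3 -m jog '[[[-1,-0.004,0,-0.0004,0],[-1,-0.008,0,-0.0008,0],[-1,-0.012,0,-0.0012,0],[-1,-0.015,0,-0.0015,0],[-1,-0.018,0,-0.0015,0]]]'
python3 -m jog '[[[-1,-0.003,0,0,0],[-1,-0.006,0,0,0],[-1,-0.009,0,0,0],[-1,-0.012,0,0,0],[-1,-0.014,0,0,0]]]'
python3 -m jog '[[[-1,-0.002,0,0,0],[-1,-0.004,0,0,0],[-1,-0.004,0,0,0],[-1,-0.004,0,0,0],[-1,-0.004,0,0,0]]]'
```

```text
time: 5.25
tool_pos: [0.5437, -0.2321, 0.0522]
tool_rot: [-3.142, 0.001, 3.111]
contact_force: [-0.0, 0.7, 0.0]
opening: 0.0009
grip_force: 0.0
time: 5.67
tool_pos: [0.5575, -0.2325, 0.0522]
tool_rot: [3.142, 0.0, 3.111]
contact_force: [-0.3, 0.6, 0.1]
opening: 0.0003
grip_force: 0.0
time: 6.08
tool_pos: [0.561, -0.2325, 0.0522]
tool_rot: [3.141, 0.0, 3.111]
contact_force: [0.1, -0.4, -1.1]
opening: 0.0003
grip_force: 0.0
```

```bash

python3 -m jog '[[[-1,0.004,0,0,0],[-1,0.006,0,-0.01,0],[-1,0.006,0,-0.04,0],[-1,0.006,0,-0.07,0],[-1,0.006,-0.03,-0.08,0]]]'
python3 -m jog '[[[-1,0,-0.035,0,0],[-1,0,-0.07,0,0],[-1,0,-0.1,0,0],[-1,0,-0.122,0,0],[-1,0,-0.122,0,0]]]'
python3 - <<'E'
from h import *
a=cv2.cvtColor(robot.read_camera("side"),cv2.COLOR_RGB2BGR)[190:290,260:400]
b=cv2.cvtColor(robot.read_camera("top"),cv2.COLOR_RGB2BGR)[150:250,285:385]
cv2.imwrite("pics/s3.png",np.hstack([cv2.resize(a,(448,320),interpolation=cv2.INTER_CUBIC),cv2.resize(b,(320,320),interpolation=cv2.INTER_CUBIC)]))
E
```

```text
time: 6.5
tool_pos: [0.5559, -0.2593, 0.1374]
tool_rot: [-3.141, 0.005, 3.115]
contact_force: [1.3, -0.6, 0.8]
opening: 0.0004
grip_force: 0.0
time: 6.92
tool_pos: [0.5492, -0.3891, 0.1329]
tool_rot: [-3.139, 0.001, 3.107]
contact_force: [0.4, 0.6, 0.5]
opening: 0.0004
grip_force: 0.0
```

View pics/s3.png

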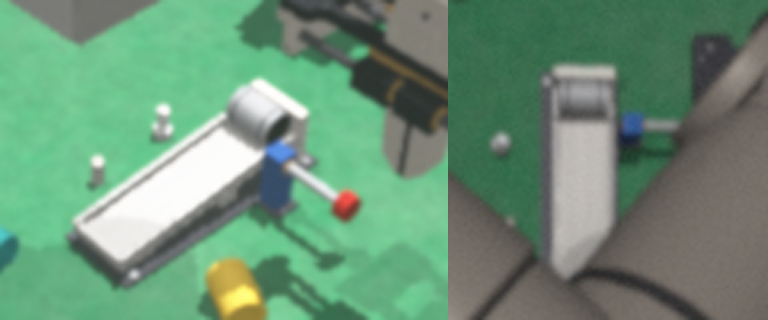

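The bushing sits in the seat against the end stop (side crop 260,115; top crop 583,100). Next is the knob.

```bash

python3 -m jog '[[[-1,-0.008,0,0.03,0],[-1,-0.008,0,0.06,0],[-1,-0.008,0,0.085,0],[-1,-0.008,0,0.085,0],[-1,-0.008,0,0.085,0]]]'
python3 -m jog '[[[-1,0,0.006,0,0],[-1,0,0.011,0,0],[-1,0,0.016,0,0],[-1,0,0.021,0,0],[-1,0,0.026,0,0]]]'
python3 - <<'E'
from h import *
a=cv2.cvtColor(robot.read_camera("side"),cv2.COLOR_RGB2BGR)[200:275,300:400]
cv2.imwrite("pics/s4.png",cv2.resize(a,(700,525),interpolation=cv2.INTER_CUBIC))
E
```

```text
time: 7.43
tool_pos: [0.5581, -0.3828, 0.0467]
tool_rot: [3.139, -0.002, 3.112]
contact_force: [0.4, 0.8, 0.1]
opening: 0.0004
grip_force: 0.0
time: 7.85
tool_pos: [0.5597, -0.3583, 0.0485]
tool_rot: [-3.14, 0.002, 3.111]
contact_force: [0.7, -2.0, 1.5]
opening: 0.0003
grip_force: 0.9
```

View pics/s4.png

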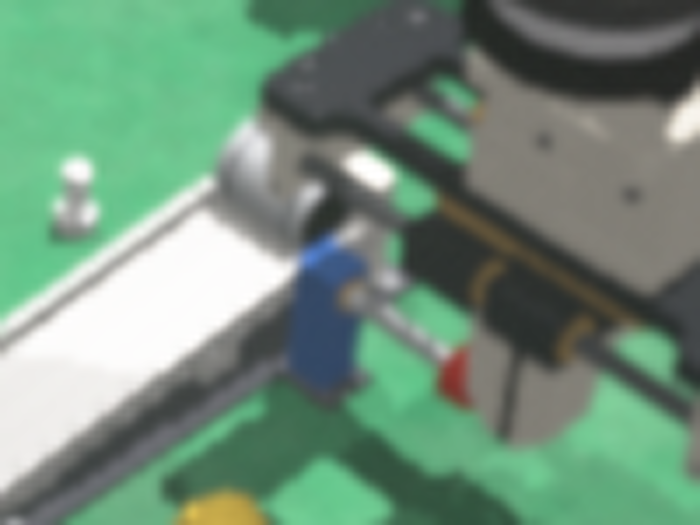

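The finger's back is on the red knob (455,375) and the force shows contact. Pushing on towards the hard end.

```bash

python3 -m jog '[[[-1,0,0.004,0,0],[-1,0,0.008,0,0],[-1,0,0.012,0,0],[-1,0,0.016,0,0],[-1,0,0.02,0,0]]]'
python3 -m jog '[[[-1,0,0.004,0,0],[-1,0,0.008,0,0],[-1,0,0.011,0,0],[-1,0,0.013,0,0],[-1,0,0.015,0,0]]]'
python3 -m jog '[[[-1,0,0.001,0,0],[-1,0,0.002,0,0],[-1,0,0.003,0,0],[-1,0,0.004,0,0],[-1,0,0.004,0,0]]]'
```

```text
time: 8.32
tool_pos: [0.5599, -0.3383, 0.0472]
tool_rot: [-3.142, 0.0, 3.111]
contact_force: [0.1, -1.2, 2.0]
opening: 0.0005
grip_force: 0.8
time: 8.73
tool_pos: [0.5603, -0.3233, 0.0472]
tool_rot: [3.142, 0.0, 3.111]
contact_force: [-0.3, -1.1, 2.1]
opening: 0.0002
grip_force: 0.8
time: 9.15
tool_pos: [0.5604, -0.3194, 0.0472]
tool_rot: [3.141, -0.0, 3.111]
contact_force: [0.4, -1.2, 0.5]
opening: 0.0005
grip_force: 0.5
```

```bash

python3 -m jog '[[[-1,0,0.001,0,0],[-1,0,0.001,0,0],[-1,0,0.002,0,0],[-1,0,0.002,0,0],[-1,0,0.002,0,0]]]'
python3 -m jog '[[[-1,0,0.001,0,0],[-1,0,0.001,0,0],[-1,0,0.001,0,0]]]'
python3 -m jog '[[[-1,0,0.001,0,0],[-1,0,0.001,0,0],[-1,0,0.001,0,0]]]'
```

```text
time: 9.57
tool_pos: [0.5604, -0.3175, 0.0471]
tool_rot: [3.141, -0.0, 3.111]
contact_force: [0.4, -0.9, 0.3]
opening: 0.0008
grip_force: 0.5
time: 9.82
tool_pos: [0.5604, -0.3164, 0.0471]
tool_rot: [3.141, -0.0, 3.111]
contact_force: [0.5, -2.1, -0.1]
opening: 0.0003
grip_force: 0.5
time: 10.07
tool_pos: [0.5605, -0.3154, 0.0471]
tool_rot: [3.141, -0.0, 3.111]
contact_force: [1.5, -0.3, 0.9]
opening: 0.0006
grip_force: 0.5
```

```bash

python3 -m jog '[[[-1,0,0.001,0,0],[-1,0,0.001,0,0],[-1,0,0.001,0,0]]]'
python3 -m jog '[[[-1,0,0.001,0,0],[-1,0,0.001,0,0],[-1,0,0.001,0,0]]]'
python3 -m jog '[[[-1,0,0.001,0,0],[-1,0,0.001,0,0],[-1,0,0.001,0,0]]]'
```

```text
time: 10.32
tool_pos: [0.5605, -0.3145, 0.0471]
tool_rot: [3.141, -0.0, 3.111]
contact_force: [1.1, -1.0, -0.2]
opening: 0.0005
grip_force: 0.5
time: 10.57
tool_pos: [0.5605, -0.3134, 0.0472]
tool_rot: [3.141, -0.0, 3.111]
contact_force: [1.0, -0.6, 0.4]
opening: 0.0007
grip_force: 0.5
time: 10.82
tool_pos: [0.5605, -0.3125, 0.0471]
tool_rot: [3.141, -0.0, 3.111]
contact_force: [0.7, -0.8, -0.4]
opening: 0.0004
grip_force: 0.6
```

```bash

for r in 1; do python3 -m jog '[[[-1,0,0.001,0,0],[-1,0,0.002,0,0],[-1,0,0.002,0,0]]]'; done
python3 - <<'E'
from h import *
a=cv2.cvtColor(robot.read_camera("side"),cv2.COLOR_RGB2BGR)[200:275,300:400]
b=cv2.cvtColor(robot.read_camera("top"),cv2.COLOR_RGB2BGR)[160:220,320:380]
cv2.imwrite("pics/s5.png",np.hstack([cv2.resize(a,(480,360),interpolation=cv2.INTER_CUBIC),cv2.resize(b,(320,360),interpolation=cv2.INTER_CUBIC)]))
E
```

```text
time: 11.07
tool_pos: [0.5606, -0.3123, 0.0473]
tool_rot: [-3.139, 0.001, 3.111]
contact_force: [0.1, -7.6, -2.2]
opening: 0.0006
grip_force: 3.7
```

View pics/s5.png

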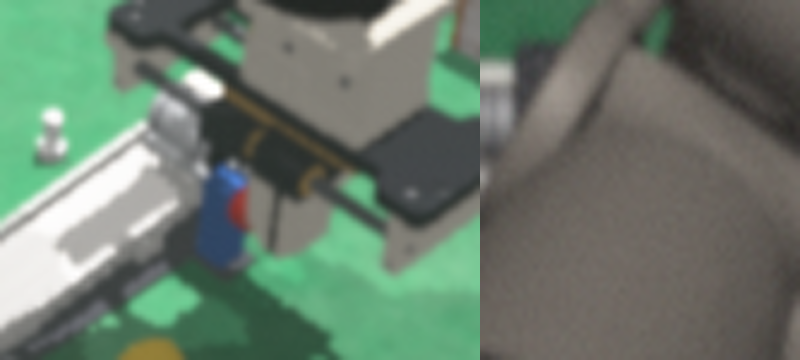

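The force rose and the TCP stopped at −0.312, with the knob (238,210) against the blue block. I'll press once more to confirm, then retreat and look.

```bash

python3 -m jog '[[[-1,0,0.001,0,0],[-1,0,0.002,0,0],[-1,0,0.002,0,0]]]'
python3 -m jog '[[[-1,0,-0.01,0,0],[-1,0,-0.03,0,0],[-1,0,-0.04,-0.03,0],[-1,0,-0.05,-0.07,0],[-1,0,-0.06,-0.11,0]]]'
python3 -m jog '[[[-1,0,-0.03,-0.02,0],[-1,0,-0.06,-0.02,0],[-1,0,-0.06,-0.02,0],[-1,0,-0.06,-0.02,0]]]'
python3 - <<'E'
from h import *
a=cv2.cvtColor(robot.read_camera("side"),cv2.COLOR_RGB2BGR)[195:280,270:380]
cv2.imwrite("pics/s6.png",cv2.resize(a,(770,595),interpolation=cv2.INTER_CUBIC))
E
```

```text
time: 11.42
tool_pos: [0.5606, -0.3121, 0.0473]
tool_rot: [-3.136, 0.001, 3.111]
contact_force: [-0.6, -14.0, -4.1]
opening: 0.0004
grip_force: 6.7
time: 11.83
tool_pos: [0.5579, -0.3682, 0.1571]
tool_rot: [3.138, -0.003, 3.111]
contact_force: [1.8, -0.9, -1.0]
opening: 0.0
grip_force: 0.0
time: 12.17
tool_pos: [0.5562, -0.4295, 0.1766]
tool_rot: [3.14, -0.001, 3.109]
contact_force: [0.1, 0.9, -0.7]
opening: 0.0001
grip_force: 0.0
```

View pics/s6.png

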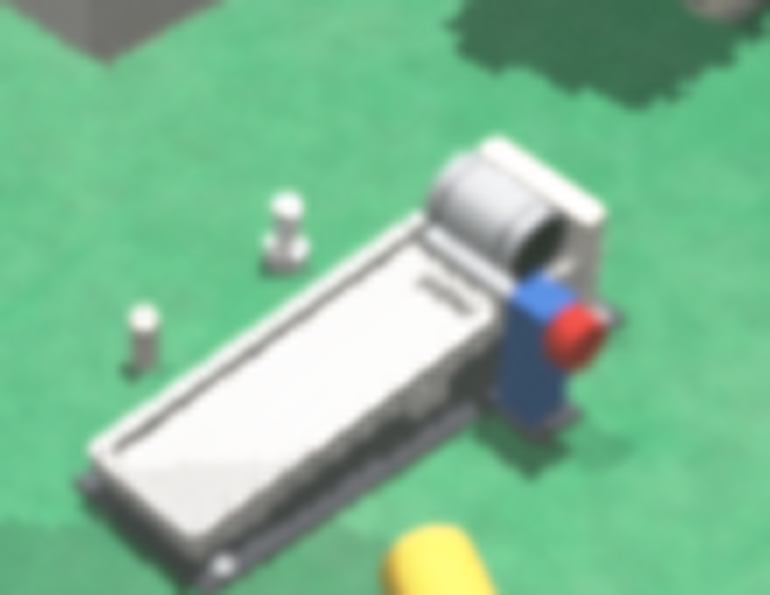

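The bushing rests against the stop (490,205), the rod lies across behind it (465,260), and the knob is home against the block (575,335). The screw and dowel are where they were.

```bash
python3 -c "
from cell import robot
print(robot.hand_in())"
```

```text
the job is handed in; nothing more can be done
None
```

The job is done and handed in at about 12 s: the last picture showed the bushing seated against the white end stop, the keeper bolt fully home behind it, and the gripper clear with nothing else touched.

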